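Set out the candle display on a market stall

ROBOT

A 6-joint arm with a two-finger parallel gripper is mounted at the origin on the work surface. World frame = base frame: x ahead of the robot, y to its left, z up, the work surface at z = 0. Lengths are in m, angles in rad, forces in N, time in s.
With the tool pointing down it reaches from about 0.275 to 0.725 m from the base axis. Payload 15.9 kg.
Tool frame: the origin (TCP) lies on the centre line of the jaws, within the pads' length; the fingertips stand 11 mm ahead of it and the grasp point (between the pads) lies 8 mm behind it (robot.tips_ahead is the distance from the TCP to the fingertips, in m); z points along the fingers, y is the line along which they close (so a half turn about z gives the same grasp; the last joint's range is limited). The gripper opens to 85 mm and grips with 20 to 120 N. Pads are 22 mm wide; open, the fingers measure 114 mm over their backs; the gripper's body (76 mm by 85 mm) begins 54 mm behind the grasp point. The pads swing forward as they close: fully open they stand 13 mm farther back than shut.
Start: joints at [-1.344, 0.213, -0.034, 1.323, 0, 1.571], TCP at [0.112, -0.487, 0.207] pointing down, gripper open.
Joint ranges: [-2.98, 2.98], [-0.74, 1.72], [-1.14, 1.35], [-2.1, 2.04], [-1.57, 1.44], [-3.14, 3.14]. Speed limits (rad/s): [1.89, 1.89, 2.39, 2.57, 3.14, 3.14].

INTERFACE

Orientations are given as [roll, pitch, yaw] about the fixed x, y, z axes, in that order (R = Rz(yaw) Ry(pitch) Rx(roll)).
In Python, from station import monitor, camera, calibration, workorder, robot gives the robot as it stands. The module is installed in compiled form; this text tells all that it offers.
- The arm moves only by the tool carry_out, never from a script. Its arguments are lists of equal length, an entry for each row: "claw": the closure, from 0 (fully open) to 1 (shut); "travel": the shift along the tool's x, y, z in mm, a list of three; "delta_rot": the turn, a rotation vector about the tool's x, y, z in degrees, a list of three. A call has 1 to 10 rows; each row shifts and turns the commanded pose from where the row before left it, along the tool's axes as they then stand; what a row does not reach is not made up. A row lasts 1/12 s, in which the tool goes at most 41.7 mm and 7.16 degrees, less where a joint would pass 70% of its speed; a pose out of reach is approached as far as the arm can. A call is refused whole if a number of a shift passes 41.7 or a number of a turn 7.16, either way. A call with a gripper value outside its range is refused whole. The fingers move at their own pace and stop on an object; "force" is the grip in N (left out, the last holds). Time passes only in rows, so rows that do not move let the fingers close. It gives the time, the measured TCP pose, the force, the opening and the grip force at its end, in the units of the state.
- monitor.sense(): the state, without advancing time (a new reading comes with each control period).
- camera(name): name is "scene" or "top" or "wrist"; returns the picture (480x640x3 uint8, red, green, blue); there is no depth.
- calibration(name): a dict with "fx", "fy", "cx", "cy" (pixels), "k1" (the pictures are not rectified: a ray, as slopes to the right and down, at radius r is drawn at 1 + k1 r^2 times it, then the intrinsics apply), "rvec" (rotation vector, rad) and "tvec" (3), from world to camera coordinates, as OpenCV has them. Camera axes: x right, y down, z forward; pixel columns grow to the right and rows downward; lengths in m; the calibration is good to about 2 mm. A picture is of the moment at which its call begins: read the wrist's pose just before it. calibration takes no time and is no camera call; for the wrist camera it gives the pose at the moment of the call.
- workorder.close_job(): hands the job in; it is judged then, once.
The state is a dict: "t": time; "joint_pos": joint angles; "qvel": joint speeds; "tau": joint torques, N m; "position": TCP position; "tool_rot": TCP orientation; "contact_force": force on the tool from outside, world axes, zero at the start; "ft_torque": the same for the moment, N m; "width": finger opening in m; "finger_force": force on a finger pad.
Only numpy, scipy, OpenCV 4.12 (cv2) and the standard library are available. Lean on these libraries where they do the work, as an engineer would, in place of code of your own. Each camera call takes 0.05 s, during which the arm holds its last target. There are 200 camera calls.

TASK

Set out the closed candles on the three wooden display stands, one after another: first the large lidded jar on the middle of the round stand, then the medium lidded jar on the middle of the low square stand, then the small lidded jar on the middle of the high square stand, and last the flat aluminium tin, right way up, centred on top of the large jar's lid. Keep each candle upright, set it down rather than drop it, and let go of it before fetching the next. Leave the open tester candle (no lid, pale wax showing) and the two spray bottles that stand among them where they are.

Things in the scene. Friction and masses are not known exactly. Their poses are not given: they have to be found in the camera images.
- jar_large: Straight round amber glass candle jar, closed with a flat black lid of the jar's own diameter, paper label round its side; the largest of three: 66 mm diameter, 80 mm tall with the lid, about 0.34 kg. Loose, starts standing on the table. Origin: centre of its underside; z up along its axis.
- jar_medium: Straight round amber glass candle jar, closed with a flat black lid of the jar's own diameter, paper label round its side; the middle one: 56 mm diameter, 62 mm tall, about 0.22 kg. Loose, starts standing on the table. Origin: centre of its underside; z up along its axis.
- jar_small: Straight round amber glass candle jar, closed with a flat black lid of the jar's own diameter, paper label round its side; the smallest: 46 mm diameter, 46 mm tall, about 0.12 kg. Loose, starts standing on the table. Origin: centre of its underside; z up along its axis.
- tin: Flat round bare aluminium candle tin with its lid on, plain sided, 60 mm diameter, 26 mm tall, about 0.09 kg. Loose, starts lying flat on the table, right way up. Origin: centre of its underside; z up along its axis.
- tester: Open candle jar of the same amber glass without a lid: pale wax and a short wick show from above. 56 mm diameter, 50 mm tall; leave it alone. Loose. Origin: centre of its underside; z up along its axis.
- bottle_a: Amber spray bottle with a narrow black cap, 36 mm across, 115 mm tall, standing; not a candle and not part of the job, leave it alone. Loose. Origin: centre of its underside; z up along its axis.
- bottle_b: Amber spray bottle with a narrow black cap, 36 mm across, 115 mm tall, standing; not a candle and not part of the job, leave it alone. Loose. Origin: centre of its underside; z up along its axis.
- stand_round: Round light-wood board, 112 mm diameter, 18 mm high, flat top (top 18 mm above the origin). Fixed to the table. Origin: centre of its underside, on the table; z up. 
- stand_square_low: Low square stand: light-wood top 92 x 92 mm on short dark steel legs, flat top 45 mm above the origin. Fixed to the table. Origin: centre of its underside, on the table; z up. x and y run along its sides.
- stand_square_high: High square stand: light-wood top 80 x 80 mm on dark steel legs, flat top 75 mm above the origin. Fixed to the table. Origin: centre of its underside, on the table; z up. x and y run along its sides.

How it is judged:
By the outcome, as a careful person would: the job done as asked, in the order asked, and still so for the second after the job is handed in, with the robot touching nothing.
It also fails if it takes over 106 s, if anything falls off the work surface, if the arm or the gripper's body presses on something with over 40 N, if the wrist force passes 120 N, or if a joint passes its speed limit or range.

## Working session

There is one attempt and no reset: what is moved stays moved. The work goes in short steps, Python scripts to look and compute and a tool call to move; the robot and the scene stay as the last step left them, time stands still between calls to the robot, and variables do not carry over. Pictures are saved under pics/ and viewed, at most 18 in all, crops included, and the job is handed in when it is done.

Besides the shell and the picture viewer there is one more tool, called after ">>>" by a JSON object that holds its "method" and its "body". carry_out: Moves the arm, as the interface text tells. Its arguments: {"type":"object","properties":{"claw":{"type":"array","items":{"type":"number"}},"travel":{"type":"array","items":{"type":"array","items":{"type":"number"}}},"delta_rot":{"type":"array","items":{"type":"array","items":{"type":"number"}}},"force":{"type":"number"}},"required":["claw","travel","delta_rot"]}

```bash
mkdir -p pics
python3 - <<'E'
from station import monitor,camera,calibration,robot
import cv2
for n in("top","scene"):
    im=camera(n); cv2.imwrite(f"pics/{n}0.png",im[:,:,::-1]); print(n,calibration(n))
print(monitor.sense())
E
```

```text
top {'fx': 502.7562186936302, 'fy': 502.7562186936302, 'cx': 317.4796384203927, 'cy': 242.90167749370477, 'k1': -0.09795930373036743, 'rvec': array([ 2.22052821, -2.17004033,  0.08390055]), 'tvec': array([-0.02181304,  0.5178291 ,  1.08845491])}
scene {'fx': 576.5904516348538, 'fy': 576.5904516348538, 'cx': 332.0984133831303, 'cy': 236.77144811263324, 'k1': 0.0318981130708654, 'rvec': array([ 0.72823238,  2.48398525, -1.31836439]), 'tvec': array([ 0.4436649 , -0.12595154,  1.28790525])}
{'t': 0.1, 'joint_pos': array([-1.34397349e+00,  2.13306747e-01, -3.49719315e-02,  1.32349695e+00,
        1.16752971e-05,  1.57082221e+00]), 'qvel': array([-9.86855552e-05,  5.29883635e-04,  1.25992154e-03, -9.86950488e-04,
        1.25934957e-03,  1.04624056e-04]), 'tau': array([-1.93896217e-04, -6.87250042e+01,  4.87806022e+01,  1.21612003e-02,
       -1.83150696e-04,  7.26846423e-06]), 'position': array([ 0.11237312, -0.48687923,  0.20637545]), 'tool_rot': array([-3.14061336e+00, -1.16499445e-05,  2.26796946e-01]), 'contact_force': array([-0.82452059,  1.19171419, -0.873598  ]), 'ft_torque': array([0.02351152, 0.03748287, 0.02491194]), 'finger_force': 0.0, 'width': 0.08540212732831648}
```

View pics/top0.png

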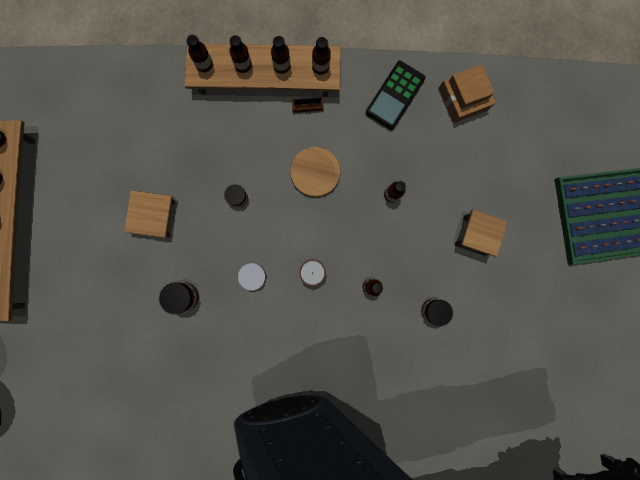

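View pics/scene0.png

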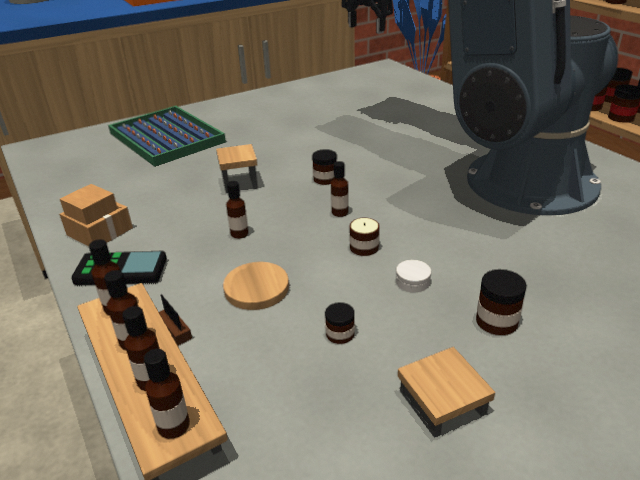

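The top view shows these positions in pixels:
- **Jars:** large (178,297), medium (437,312), small (236,196).
- **Tin and tester:** tin (251,277), tester (313,273).
- **Stands:** round (316,172), low square (150,214), high square (484,233).
- **Bottles:** (396,190) and (373,288).

The scene view shows the same layout.

```bash
cat > h.py <<'E'
import numpy as np,cv2
from station import monitor,camera,calibration
def ray(c,p):
    K=np.array([[c['fx'],0,c['cx']],[0,c['fy'],c['cy']],[0,0,1]])
    n=cv2.undistortPoints(np.array([[p]],float),K,np.array([c['k1'],0,0,0.]))[0,0]
    R=cv2.Rodrigues(np.array(c['rvec'],float))[0]
    return -R.T@np.array(c['tvec']), R.T@np.array([n[0],n[1],1])
def onplane(c,p,z):
    o,d=ray(c,p); return o+d*(z-o[2])/d[2]
def proj(c,P):
    K=np.array([[c['fx'],0,c['cx']],[0,c['fy'],c['cy']],[0,0,1]])
    return cv2.projectPoints(np.array(P,float).reshape(-1,3),np.array(c['rvec'],float),np.array(c['tvec'],float),K,np.array([c['k1'],0,0,0.]))[0][:,0]
E
python3 - <<'E'
from h import *
im=cv2.imread('pics/top0.png'); c=calibration('top'); hsv=cv2.cvtColor(im,cv2.COLOR_BGR2HSV)
V=im.max(2); S=hsv[:,:,1]
g={'large':(178,297,.08,'d'),'medium':(437,312,.062,'d'),'small':(236,196,.046,'d'),'tin':(251,277,.026,'w'),'tester':(313,273,.05,'w'),'low':(150,214,.045,'o'),'high':(484,233,.075,'o'),'round':(316,172,.018,'o')}
masks={'d':((V<42)&(im[:,:,2].astype(int)-im[:,:,0]<8)),'w':(V>150)&(S<70),'o':(S>90)&(V>110)}
tiles=[]
for n,(u,v,z,k) in g.items():
    m=masks[k].astype(np.uint8); w=np.zeros_like(m); w[v-32:v+32,u-32:u+32]=1; m*=w
    m=cv2.morphologyEx(m,cv2.MORPH_OPEN,np.ones((3,3)))
    cs=max(cv2.findContours(m,0,cv2.CHAIN_APPROX_NONE)[0],key=cv2.contourArea)
    pts=np.array([onplane(c,p,z)[:2] for p in cs[:,0]])
    r=cv2.minAreaRect((pts*1000).astype(np.float32)); (a,b),rad=cv2.minEnclosingCircle((pts*1000).astype(np.float32))
    print(n,'rect',np.round(r[0],1),np.round(r[1],1),round(r[2],1),'circ',round(a,1),round(b,1),round(2*rad,1),'R',round(np.hypot(*r[0])))
    t=im.copy(); cv2.drawContours(t,[cs],-1,(0,255,0),1)
    tiles.append(cv2.resize(t[v-32:v+32,u-32:u+32],(200,200),interpolation=0))
cv2.imwrite('pics/t1.png',np.vstack([np.hstack(tiles[:4]),np.hstack(tiles[4:])]))
for p in((396,190),(373,288)): print('bottle',onplane(c,p,.08).round(3))
E
```

```text
large rect [393.2 281.9] [61.9 65. ] 1.7 circ 394.0 281.9 68.7 R 484
medium rect [ 374.1 -268.3] [52.7 53.6] 0.8 circ 374.5 -268.3 57.0 R 460
small rect [618.3 183.9] [17.9 36.5] 80.8 circ 617.6 179.2 37.0 R 645
tin rect [441.2 132.9] [53.9 53.6] 46.5 circ 441.4 132.6 56.2 R 461
tester rect [466.2   3.7] [36.5 18.7] 87.5 circ 463.4 3.8 38.4 R 466
low rect [572.3 361. ] [90.2 90.2] 83.6 circ 571.7 361.2 125.3 R 677
high rect [ 545.2 -363.1] [78.5 77.6] 72.6 circ 545.1 -362.5 106.7 R 655
round rect [678.1  -0.8] [108.2 106.7] 1.5 circ 678.4 -0.6 110.2 R 678
bottle [ 0.629 -0.171  0.08 ]
bottle [ 0.423 -0.126  0.08 ]
```

View pics/t1.png

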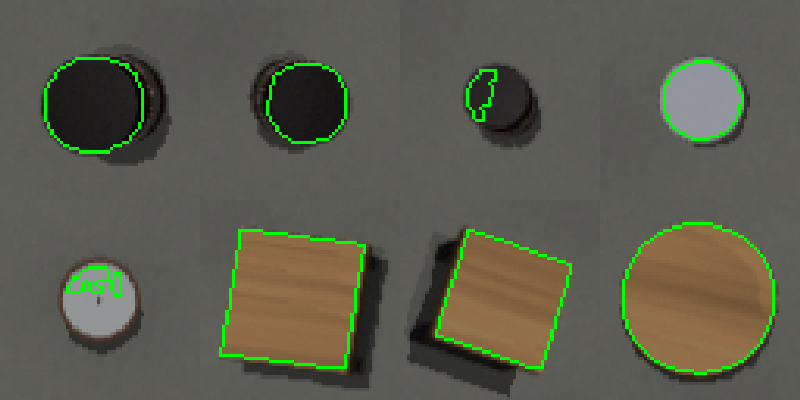

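The contours fit well, and sizes and reaches match. The small lid needs a better fit, which I'll do up close. I'll move toward the large jar with yaw at 0, so the tool axes become x, -y, -z.

>>> {"method": "carry_out", "body": {"claw": [0,0,0,0,0,0,0,0,0,0], "travel": [[0,0,0],[0,0,0],[18,-36,0],[20,-36,0],[20,-36,0],[20,-36,0],[20,-36,0],[20,-36,0],[20,-36,0],[20,-36,0]], "delta_rot": [[0,0,6.5],[0,0,6.5],[0,0,0],[0,0,0],[0,0,0],[0,0,0],[0,0,0],[0,0,0],[0,0,0],[0,0,0]], "force": 40}}

```text
t: 0.93
position: [0.269, -0.2006, 0.2068]
tool_rot: [3.142, -0.0, -0.0]
contact_force: [-0.3, -1.1, 0.1]
width: 0.0853
finger_force: 0.0
```

>>> {"method": "carry_out", "body": {"claw": [0,0,0,0,0,0,0,0,0,0], "travel": [[20,-36,0],[20,-36,0],[20,-36,0],[20,-36,0],[20,-36,0],[10,-40,0],[10,-40,0],[0,-40,0],[0,-40,0],[0,-40,0]], "delta_rot": [[0,0,0],[0,0,0],[0,0,0],[0,0,0],[0,0,0],[0,0,0],[0,0,0],[0,0,0],[0,0,0],[0,0,0]]}}

```text
t: 1.77
position: [0.3817, 0.0696, 0.2118]
tool_rot: [-3.058, 0.002, 0.109]
contact_force: [0.8, 0.6, 0.2]
width: 0.0857
finger_force: 0.0
```

>>> {"method": "carry_out", "body": {"claw": [0,0,0,0,0,0,0,0,0,0], "travel": [[0,-30,0],[0,-30,0],[0,-30,0],[0,-30,0],[0,-20,0],[0,-10,0],[0,0,0],[0,0,0],[0,0,0],[0,0,0]], "delta_rot": [[0,0,0],[0,0,0],[0,0,0],[0,0,0],[0,0,0],[0,0,0],[0,0,0],[0,0,0],[0,0,0],[0,0,0]]}}

```text
t: 2.6
position: [0.3739, 0.1303, 0.2292]
tool_rot: [-2.986, 0.002, 0.203]
contact_force: [0.9, -0.9, -0.1]
width: 0.0854
finger_force: 0.0
```

Run:
```python
from station import monitor
s=monitor.sense()
for k in('t','joint_pos','qvel','position','tool_rot'): print(k,s[k].round(4) if k!='t' else s[k])
```

```text
t 2.6
joint_pos [ 0.2021 -0.0093 -0.238   1.3439  0.1553  3.1406]
qvel [-0.0018 -0.0003 -0.0009  0.0007  0.0026 -0.0014]
position [0.3739 0.1303 0.2292]
tool_rot [-2.9863e+00  1.7000e-03  2.0310e-01]
```

Joint 6 hit its limit: j6 = π + j1 − yaw. I'll use yaw = 90° instead, so tool x is +y, tool y is +x and tool z is down. First I'll undo the tilt, then turn.

>>> {"method": "carry_out", "body": {"claw": [0,0,0,0,0,0,0,0,0,0], "travel": [[0,0,0],[0,0,0],[0,0,0],[0,0,0],[0,0,0],[0,0,0],[0,0,0],[0,0,0],[0,0,0],[0,0,0]], "delta_rot": [[0,0,-7],[0,0,-7],[-4.45,0,0],[-4.45,0,0],[0,0,-7],[0,0,-7],[0,0,-7],[0,0,-7],[0,0,-7],[0,0,-7]]}}

```text
t: 3.43
position: [0.3739, 0.1304, 0.2293]
tool_rot: [3.114, -0.024, 1.184]
contact_force: [-0.2, 0.2, -0.3]
width: 0.0856
finger_force: 0.0
```

>>> {"method": "carry_out", "body": {"claw": [0,0,0,0,0,0,0], "travel": [[0,0,0],[0,0,0],[0,0,0],[0,0,0],[0,0,0],[0,0,0],[0,0,0]], "delta_rot": [[0,0,-5.6],[0,0,-5.6],[0,0,-5.6],[0,0,-5.6],[0,0,0],[0,0,0],[0,0,0]]}}

```text
t: 4.02
position: [0.3739, 0.1305, 0.2293]
tool_rot: [3.108, -0.012, 1.566]
contact_force: [0.6, 0.2, 0.3]
width: 0.0854
finger_force: 0.0
```

Run:
```python
from station import monitor
s=monitor.sense()
for k in('t','joint_pos','position','tool_rot'): print(k,s[k].round(4) if k!='t' else s[k])
```

```text
t 4.0167
joint_pos [ 3.3590e-01 -3.9900e-02 -2.5810e-01  1.3166e+00 -1.0000e-04  1.9120e+00]
position [0.3739 0.1305 0.2293]
tool_rot [ 3.1075 -0.012   1.5657]
```

>>> {"method": "carry_out", "body": {"claw": [0,0,0,0,0,0,0,0,0], "travel": [[0,0,0],[20,3,0],[30,4,0],[34,4,0],[34,4,0],[23,3,0],[10.5,1.5,0],[0,0,0],[0,0,0]], "delta_rot": [[1.95,-0.69,-0.29],[0,0,0],[0,0,0],[0,0,0],[0,0,0],[0,0,0],[0,0,0],[0,0,0],[0,0,0]]}}

```text
t: 4.77
position: [0.3927, 0.2818, 0.2291]
tool_rot: [-3.141, 0.001, 1.574]
contact_force: [0.4, -0.6, 0.1]
width: 0.0855
finger_force: 0.0
```

Run:
```python
from h import *
s=monitor.sense(); c=calibration('wrist'); im=camera('wrist'); cv2.imwrite('pics/w1.png',im[:,:,::-1])
for k in('joint_pos','position','tool_rot'): print(k,s[k].round(4))
print(c, ray(c,(c['cx'],c['cy'])))
print(proj(c,[[.394,.282,.08],[.394,.315,.08],[.427,.282,.08]]).round())
```

```text
joint_pos [ 6.2270e-01  1.7650e-01 -2.3400e-02  1.3716e+00 -5.0000e-04  2.1907e+00]
position [0.3927 0.2818 0.2291]
tool_rot [-3.1413e+00  8.0000e-04  1.5735e+00]
{'fx': 420.62513253728645, 'fy': 420.62513253728645, 'cx': 324.5363308579067, 'cy': 239.8662240903179, 'k1': -0.08817694311922085, 'rvec': array([-2.84933780e+00, -5.02382183e-03,  1.70204243e-04]), 'tvec': array([-0.39245078,  0.22433724,  0.48049596])} (array([0.39148233, 0.35460591, 0.39524349]), array([ 3.91041855e-04, -2.88107712e-01, -9.57597929e-01]))
[[328. 212.]
 [328. 169.]
 [371. 212.]]
```

View pics/w1.png

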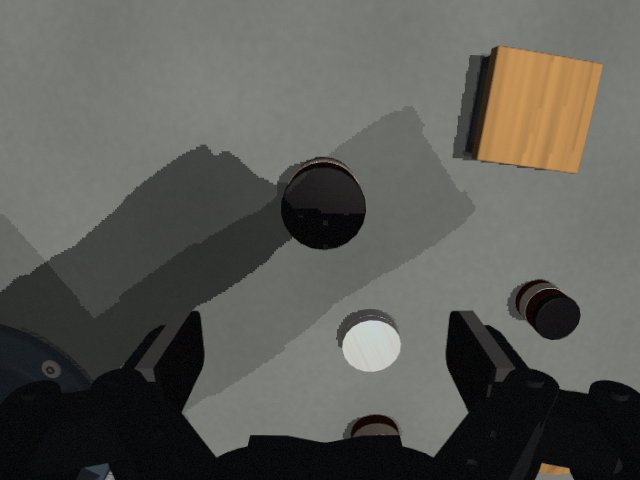

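Wrist view: the large lid spans roughly (281–366, 163–249). The tin is at (371,346), the small lid at (553,314) and the low stand at about (540,110).

```bash
cat >> h.py <<'E'
def ell(im,c,uv,z,kind,h=60):
    """centre+size of top face: mask near uv, contour to plane z, min area rect (mm)"""
    hsv=cv2.cvtColor(im,cv2.COLOR_BGR2HSV); V=im.max(2); S=hsv[:,:,1]
    m={'d':(V<56)&(im[:,:,2].astype(int)-im[:,:,0]<6),'w':(V>135)&(S<70),'o':(S>90)&(V>110)}[kind].astype(np.uint8)
    u,v=uv; w=np.zeros_like(m); w[max(v-h,0):v+h,max(u-h,0):u+h]=1
    m=cv2.morphologyEx(m*w,cv2.MORPH_OPEN,np.ones((3,3)))
    cs=max(cv2.findContours(m,0,cv2.CHAIN_APPROX_NONE)[0],key=cv2.contourArea)
    p=np.array([onplane(c,q,z)[:2]*1000 for q in cs[:,0]],np.float32)
    r=cv2.minAreaRect(p); e=cv2.minEnclosingCircle(p)
    return np.round(r[0],1),np.round(r[1],1),round(r[2],1),'circ',np.round(e[0],1),round(2*e[1],1)
E
python3 - <<'E'
from h import *
c=calibration('wrist'); im=cv2.imread('pics/w1.png')
print('tcp',proj(c,[[.3927,.2818,.2291]]).round())
print('large',onplane(c,(323.5,206),.08).round(4))
for n,uv,z,k in(('large',(324,206),.08,'d'),('tin',(371,346),.026,'w'),('small',(553,314),.046,'d'),('low',(540,110),.045,'o')): print(n,ell(im,c,uv,z,k,70 if k=='o' else 50))
ct=calibration('top'); it=cv2.imread('pics/top0.png')
print('small top',ell(it,ct,(235,195),.046,'d',18), onplane(ct,(234.9,194.5),.046))
E
```

```text
tcp [[327. 290.]]
large [0.3908 0.2863 0.08  ]
large (array([387.6, 284.7]), array([65.9, 70.4]), 88.9, 'circ', array([382.5, 280.1]), 82.5)
tin (array([438.7, 132.2]), array([58.3, 58.5]), 89.9, 'circ', array([438.6, 131.7]), 59.8)
small (array([611.2, 173.6]), array([44.6, 49.4]), 51.3, 'circ', array([611.5, 173.5]), 50.4)
low (array([568.4, 359.4]), array([91.2, 91. ]), 83.7, 'circ', array([568.3, 359.6]), 127.2)
small top (array([616.7, 170.6]), array([41.4, 43.4]), 1.3, 'circ', array([616.2, 171.2]), 45.7) [0.61664223 0.17075748 0.046     ]
```

>>> {"method": "carry_out", "body": {"claw": [0,0,0,0,0,0,0,0], "travel": [[2.2,-0.7,20],[0,0,35],[0,0,40],[0,0,40],[0,0,30],[0,0,15],[0,0,7],[0,0,0]], "delta_rot": [[0,0,0],[0,0,0],[0,0,0],[0,0,0],[0,0,0],[0,0,0],[0,0,0],[0,0,0]]}}

```text
t: 5.48
position: [0.3917, 0.2829, 0.0416]
tool_rot: [-3.14, 0.001, 1.573]
contact_force: [0.4, -1.4, -0.2]
width: 0.0852
finger_force: 0.0
```

>>> {"method": "carry_out", "body": {"claw": [1,1,1,1,1,1,1], "travel": [[0,0,0],[0,0,0],[0,0,0],[0,0,0],[0,0,0],[0,0,0],[0,0,0]], "delta_rot": [[0,0,0],[0,0,0],[0,0,0],[0,0,0],[0,0,0],[0,0,0],[0,0,0]], "force": 40}}

```text
t: 6.07
position: [0.3931, 0.285, 0.0443]
tool_rot: [3.139, -0.002, 1.574]
contact_force: [-4.3, -2.5, 12.6]
width: 0.0637
finger_force: 40.9
```

>>> {"method": "carry_out", "body": {"claw": [1,1,1,1,1,1,1,1,1,1], "travel": [[0,0,-15],[0,0,-30],[0,0,-30],[-10,10,-15],[-20,20,0],[-27,27,0],[-27,27,0],[-27,27,0],[-27,27,0],[-27,27,0]], "delta_rot": [[0,0,0],[0,0,0],[0,0,0],[0,0,0],[0,0,0],[0,0,0],[0,0,0],[0,0,0],[0,0,0],[0,0,0]]}}

```text
t: 6.9
position: [0.5591, 0.1183, 0.1336]
tool_rot: [3.14, -0.0, 1.574]
contact_force: [0.6, 1.4, -3.8]
width: 0.0634
finger_force: 46.5
```

>>> {"method": "carry_out", "body": {"claw": [1,1,1,1,1,1,1,1,1], "travel": [[-27,27,0],[-27,27,0],[-27,27,0],[-20,20,0],[-12,12,0],[-6,6,0],[0,0,0],[0,0,0],[0,0,0]], "delta_rot": [[0,0,0],[0,0,0],[0,0,0],[0,0,0],[0,0,0],[0,0,0],[0,0,0],[0,0,0],[0,0,0]]}}

```text
t: 7.65
position: [0.6766, 0.0023, 0.1329]
tool_rot: [3.141, -0.0, 1.575]
contact_force: [-0.8, -0.5, -4.1]
width: 0.0636
finger_force: 46.5
```

Run:
```python
from h import *
s=monitor.sense(); c=calibration('wrist'); a=camera('wrist')[:,:,::-1].copy(); b=camera('scene')[:,:,::-1]
for k in('position','tool_rot','contact_force'): print(k,s[k].round(4))
print('round',ell(a,c,tuple(int(x) for x in proj(c,[.678,0,.018])[0]),.018,'o',110))
cv2.imwrite('pics/w2.png',np.hstack([cv2.resize(a,(400,300)),cv2.resize(b,(400,300))]))
```

```text
position [0.6766 0.0023 0.1329]
tool_rot [ 3.1413 -0.      1.575 ]
contact_force [-0.8003 -0.5246 -4.1178]
round (array([690.1,  25.3]), array([ 50.4, 109.7]), 60.8, 'circ', array([678.4,   4.3]), 109.7)
```

View pics/w2.png

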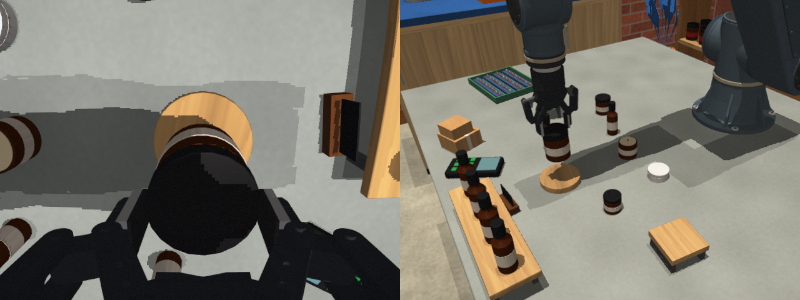

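The jar hangs upright in the gripper above the round stand. In full-size pixels the held lid is centred near (325,323). I'll compare lid and stand centres in this same picture.

```bash
cat >> h.py <<'E'
def circfit(p,R):
    from scipy.optimize import least_squares
    r=least_squares(lambda q:np.hypot(p[:,0]-q[0],p[:,1]-q[1])-R,p.mean(0),loss='soft_l1'); return r.x.round(1),np.abs(r.fun).mean().round(2)
E
python3 - <<'E'
from h import *
c=calibration('wrist'); im=camera('wrist')[:,:,::-1].copy()
hsv=cv2.cvtColor(im,cv2.COLOR_BGR2HSV); m=((hsv[:,:,1]>90)&(im.max(2)>110)).astype(np.uint8); m[:,:230]=0;m[:,420:]=0
P=[]
for u in range(240,412,3):
    v=np.nonzero(m[:,u])[0]
    if len(v)>4: P.append(onplane(c,(u,v[0]-.5),.018)[:2]*1000)
print('stand',circfit(np.array(P),56))
g=im.max(2); z=.1329-.0443+.08
Q=[]
for v in range(330,396,3):   # lower lid edge: dark -> lighter, per column
    pass
for u in range(262,390,4):
    col=g[300:440,u].astype(int); d=np.nonzero(col>60)[0]
    if len(d): Q.append((u,300+d[0]-.5))
print(Q)
W=np.array([onplane(c,q,z)[:2]*1000 for q in Q]); print('lid',circfit(W,33)); 
print(np.round([onplane(c,q,z)[:2]*1000 for q in ((237,323),(414,323),(325,323))],1))
E
```

```text
stand (array([675.3,  -1.9]), np.float64(0.24))
[(262, np.float64(385.5)), (266, np.float64(388.5)), (270, np.float64(391.5)), (274, np.float64(394.5)), (278, np.float64(397.5)), (282, np.float64(398.5)), (286, np.float64(400.5)), (290, np.float64(401.5)), (294, np.float64(403.5)), (298, np.float64(404.5)), (302, np.float64(405.5)), (306, np.float64(406.5)), (310, np.float64(406.5)), (314, np.float64(406.5)), (318, np.float64(407.5)), (322, np.float64(407.5)), (326, np.float64(407.5)), (330, np.float64(407.5)), (334, np.float64(406.5)), (338, np.float64(406.5)), (342, np.float64(405.5)), (346, np.float64(404.5)), (350, np.float64(404.5)), (354, np.float64(402.5)), (358, np.float64(401.5)), (362, np.float64(399.5)), (366, np.float64(397.5)), (370, np.float64(395.5)), (374, np.float64(393.5)), (378, np.float64(391.5)), (382, np.float64(387.5)), (386, np.float64(384.5))]
lid (array([676.1, -58.3]), np.float64(4.33))
[[645.1   5.6]
 [706.6   5.9]
 [675.7   5.9]]
```

Run:
```python
from h import *
from scipy.optimize import least_squares
c=calibration('wrist'); z=.1686
Q=[(262,385.5),(270,391.5),(278,397.5),(286,400.5),(294,403.5),(302,405.5),(310,406.5),(318,407.5),(326,407.5),(334,406.5),(342,405.5),(350,404.5),(358,401.5),(366,397.5),(374,393.5),(382,387.5),(386,384.5)]
W=np.array([onplane(c,q,z)[:2]*1000 for q in Q])
r=least_squares(lambda q:np.hypot(W[:,0]-q[0],W[:,1]-q[1])-33,[676,5]); print(r.x,np.abs(r.fun).mean())
```

```text
[674.97642195   3.50028147] 0.2206950951165768
```

>>> {"method": "carry_out", "body": {"claw": [1,1,1,1,1,1,1,1,1], "travel": [[-5,0.3,10],[0,0,18],[0,0,18],[0,0,10],[0,0,6],[0,0,4],[0,0,3],[0,0,1],[0,0,0]], "delta_rot": [[0,0,0],[0,0,0],[0,0,0],[0,0,0],[0,0,0],[0,0,0],[0,0,0],[0,0,0],[0,0,0]]}}

```text
t: 8.55
position: [0.6778, -0.0037, 0.063]
tool_rot: [3.141, 0.0, 1.574]
contact_force: [0.3, 0.5, -3.9]
width: 0.0634
finger_force: 46.6
```

>>> {"method": "carry_out", "body": {"claw": [1,1,1,1], "travel": [[0,0,1],[0,0,0],[0,0,0.5],[0,0,0]], "delta_rot": [[0,0,0],[0,0,0],[0,0,0],[0,0,0]]}}

```text
t: 8.88
position: [0.6779, -0.0037, 0.0625]
tool_rot: [3.14, 0.0, 1.574]
contact_force: [-5.6, -0.5, 10.5]
width: 0.0638
finger_force: 48.2
```

>>> {"method": "carry_out", "body": {"claw": [0.3,0.15,0,0,0,0,0,0,0,0], "travel": [[0,0,0],[0,0,0],[0,0,0],[0,0,0],[0,0,0],[0,0,-20],[0,0,-35],[0,0,-35],[-10,-10,-30],[-20,-20,-10]], "delta_rot": [[0,0,0],[0,0,0],[0,0,0],[0,0,0],[0,0,0],[0,0,0],[0,0,0],[0,0,0],[0,0,0],[0,0,0]]}}

```text
t: 9.72
position: [0.6499, -0.0325, 0.1951]
tool_rot: [3.136, 0.0, 1.576]
contact_force: [0.6, -0.0, 0.2]
width: 0.0855
finger_force: 0.0
```

>>> {"method": "carry_out", "body": {"claw": [0,0,0,0,0,0,0,0,0,0], "travel": [[-15,-18,0],[-22,-26,0],[-25,-29,0],[-25,-29,0],[-25,-29,0],[-25,-29,0],[-25,-29,0],[-25,-29,0],[-20,-25,-10],[-14,-18,-10]], "delta_rot": [[0,0,0],[0,0,0],[0,0,0],[0,0,0],[0,0,0],[0,0,0],[0,0,0],[0,0,0],[0,0,0],[0,0,0]]}}

```text
t: 10.55
position: [0.3849, -0.2568, 0.2111]
tool_rot: [-3.141, 0.0, 1.573]
contact_force: [-0.0, -0.6, 0.9]
width: 0.0851
finger_force: 0.0
```

>>> {"method": "carry_out", "body": {"claw": [0,0,0,0,0], "travel": [[-8,-10,-5],[-4,-6,0],[0,0,0],[0,0,0],[0,0,0]], "delta_rot": [[0,0,0],[0,0,0],[0,0,0],[0,0,0],[0,0,0]]}}

```text
t: 10.97
position: [0.3718, -0.2671, 0.2154]
tool_rot: [-3.141, -0.0, 1.575]
contact_force: [-0.1, 0.2, -0.1]
width: 0.0855
finger_force: 0.0
```

Run:
```python
from h import *
s=monitor.sense(); c=calibration('wrist'); a=camera('wrist')[:,:,::-1].copy(); ct=calibration('top'); b=camera('top')[:,:,::-1].copy()
for k in('position','tool_rot','contact_force'): print(k,s[k].round(4))
pm=proj(c,[.374,-.268,.062])[0].astype(int); print(pm,'med',ell(a,c,tuple(pm),.062,'d',55))
print('round',ell(b,ct,(316,172),.018,'o',40)); print('lid',ell(b,ct,(316,170),.098,'d',25))
t=cv2.resize(b[140:204,284:348],(300,300),interpolation=0)
cv2.imwrite('pics/w3.png',np.hstack([cv2.resize(a,(400,300)),t]))
```

```text
position [ 0.3718 -0.2671  0.2154]
tool_rot [-3.1414e+00 -4.0000e-04  1.5749e+00]
contact_force [-0.0942  0.1697 -0.0578]
[328 212] med (array([ 364.5, -270. ]), array([57.2, 68.1]), 88.4, 'circ', array([ 362.9, -266.3]), 74.2)
round (array([672.5,   0.7]), array([109.3,  97.7]), 77.2, 'circ', array([ 6.781e+02, -5.000e-01]), 110.7)
lid (array([676. ,  -3.2]), array([62.9, 59.8]), 1.5, 'circ', array([675.3,  -3.1]), 67.1)
```

View pics/w3.png

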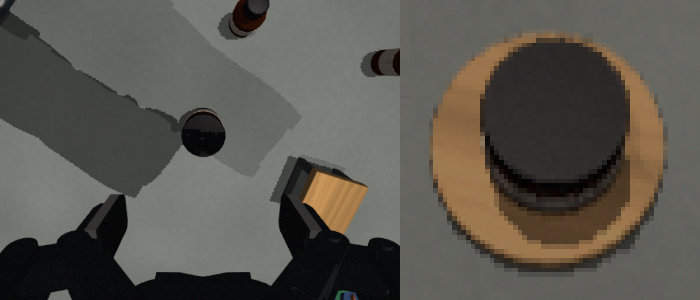

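The large jar sits on the round stand, within about 3 mm of centre. In the wrist view the medium lid is at about (326,216), full size. I'll descend on it.

>>> {"method": "carry_out", "body": {"claw": [0,0,0,0,0,0,0,0], "travel": [[-2.4,2,20],[0,0,35],[0,0,40],[0,0,40],[0,0,29],[0,0,14],[0,0,7],[0,0,0]], "delta_rot": [[0,0,0],[0,0,0],[0,0,0],[0,0,0],[0,0,0],[0,0,0],[0,0,0],[0,0,0]]}}

```text
t: 11.73
position: [0.3729, -0.2692, 0.0297]
tool_rot: [-3.14, -0.001, 1.575]
contact_force: [-0.5, -0.1, -0.2]
width: 0.0855
finger_force: 0.0
```

>>> {"method": "carry_out", "body": {"claw": [1,1,1,1,1,1,1,1], "travel": [[0,0,0],[0,0,0],[0,0,0],[0,0,0],[0,0,0],[0,0,0],[0,0,0],[0,0,0]], "delta_rot": [[0,0,0],[0,0,0],[0,0,0],[0,0,0],[0,0,0],[0,0,0],[0,0,0],[0,0,0]], "force": 35}}

```text
t: 12.4
position: [0.3741, -0.2708, 0.0324]
tool_rot: [3.14, 0.002, 1.574]
contact_force: [-3.7, 0.9, 10.8]
width: 0.0535
finger_force: 34.6
```

>>> {"method": "carry_out", "body": {"claw": [1,1,1,1,1,1,1,1,1,1], "travel": [[0,0,-15],[0,0,-35],[0,0,-40],[5,1,-30],[20,6,-15],[30,9,0],[35,11,0],[35,11,0],[35,11,0],[35,11,0]], "delta_rot": [[0,0,0],[0,0,0],[0,0,0],[0,0,0],[0,0,0],[0,0,0],[0,0,0],[0,0,0],[0,0,0],[0,0,0]]}}

```text
t: 13.23
position: [0.4333, -0.0733, 0.167]
tool_rot: [3.139, 0.001, 1.574]
contact_force: [0.4, -2.1, 0.8]
width: 0.0
finger_force: 0.0
```

>>> {"method": "carry_out", "body": {"claw": [1,1,1,1,1,1,1,1,1,1], "travel": [[35,11,0],[35,11,0],[35,11,0],[35,11,0],[35,11,0],[35,11,0],[35,11,0],[35,11,0],[35,11,0],[35,11,0]], "delta_rot": [[0,0,0],[0,0,0],[0,0,0],[0,0,0],[0,0,0],[0,0,0],[0,0,0],[0,0,0],[0,0,0],[0,0,0]]}}

```text
t: 14.07
position: [0.542, 0.2776, 0.1669]
tool_rot: [3.14, -0.001, 1.574]
contact_force: [-0.3, 0.4, -0.0]
width: -0.0001
finger_force: 0.0
```

>>> {"method": "carry_out", "body": {"claw": [1,1,1,1,1,1,1], "travel": [[30,8,0],[25,6,0],[15,3,0],[5,1,0],[0,0,0],[0,0,0],[0,0,0]], "delta_rot": [[0,0,0],[0,0,0],[0,0,0],[0,0,0],[0,0,0],[0,0,0],[0,0,0]]}}

```text
t: 14.65
position: [0.5593, 0.3495, 0.1664]
tool_rot: [3.141, 0.0, 1.573]
contact_force: [0.0, -0.4, 0.4]
width: -0.0
finger_force: 0.0
```

Run:
```python
from h import *
s=monitor.sense(); c=calibration('wrist'); a=camera('wrist')[:,:,::-1].copy(); b=camera('scene')[:,:,::-1]
for k in('position','tool_rot','contact_force'): print(k,s[k].round(4))
p=s['position']; print('pred lid',proj(c,[p[0],p[1],p[2]-.0324+.062]), 'pred stand',proj(c,[[.571,.3605,.045]]))
cv2.imwrite('pics/w4f.png',a)
cv2.imwrite('pics/w4.png',np.hstack([cv2.resize(a,(480,360)),cv2.resize(b,(320,240))[:].copy() if 0 else cv2.copyMakeBorder(cv2.resize(b,(320,240)),0,120,0,0,0)]))
```

```text
position [0.5593 0.3495 0.1664]
tool_rot [3.1410e+00 1.0000e-04 1.5733e+00]
contact_force [ 0.0023 -0.4137  0.4207]
pred lid [[327.55112941 323.80242181]] pred stand [[342.8270816  206.18545987]]
```

View pics/w4.png

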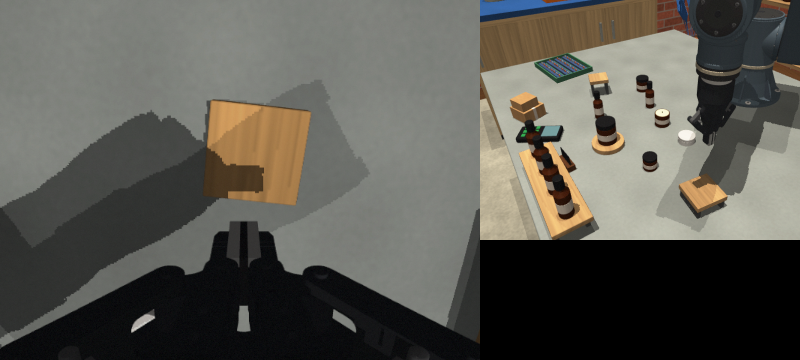

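The medium jar slipped out of the grip. The fingers are shut and empty, and the jar appears upright near where it started. I'll re-measure it.

Run:
```python
from h import *
ct=calibration('top'); b=camera('top')[:,:,::-1].copy(); s=camera('scene')[:,:,::-1].copy()
cv2.imwrite('pics/top5.png',b)
print('med',ell(b,ct,(437,312),.062,'d',32)); a=cv2.imread('pics/top0.png'); print('before',ell(a,ct,(437,312),.062,'d',32))
w=cv2.imread('pics/w4f.png')
t=cv2.resize(b[280:344,405:469],(300,300),interpolation=0); t2=cv2.resize(s[110:240,260:400],(323,300))
cv2.imwrite('pics/m5.png',np.hstack([t,t2]))
```

```text
med (array([ 373. , -270.4]), array([54.8, 53.6]), 0.9, 'circ', array([ 373.3, -269.3]), 57.2)
before (array([ 372. , -269.4]), array([56.8, 55.8]), 0.9, 'circ', array([ 371.6, -265.8]), 65.1)
```

View pics/m5.png

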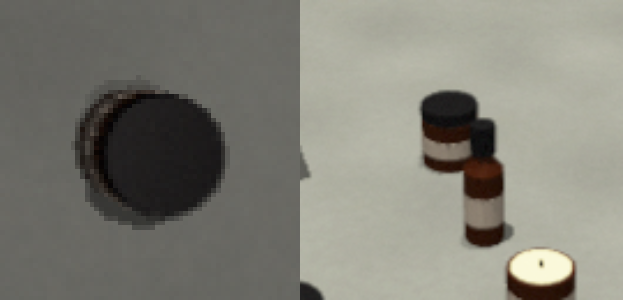

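The jar is upright and has moved less than 1 mm. I'll go back and grip lower with much more force, and lift gently.

>>> {"method": "carry_out", "body": {"claw": [0,0,0,0,0,0,0,0,0,0], "travel": [[-15,-5,-5],[-30,-9,-10],[-36,-11,-10],[-36,-11,0],[-36,-11,0],[-36,-11,0],[-36,-11,0],[-36,-11,0],[-36,-11,0],[-36,-11,0]], "delta_rot": [[0,0,0],[0,0,0],[0,0,0],[0,0,0],[0,0,0],[0,0,0],[0,0,0],[0,0,0],[0,0,0],[0,0,0]], "force": 80}}

```text
t: 15.68
position: [0.4572, 0.0155, 0.1911]
tool_rot: [3.141, 0.0, 1.574]
contact_force: [0.7, -0.1, 0.6]
width: 0.0855
finger_force: 0.0
```

>>> {"method": "carry_out", "body": {"claw": [0,0,0,0,0,0,0,0,0,0], "travel": [[-36,-11,0],[-36,-11,0],[-36,-11,0],[-36,-11,0],[-36,-11,0],[-36,-11,0],[-30,-7,0],[-19,-5,0],[-10,-2,0],[0,0,0]], "delta_rot": [[0,0,0],[0,0,0],[0,0,0],[0,0,0],[0,0,0],[0,0,0],[0,0,0],[0,0,0],[0,0,0],[0,0,0]]}}

```text
t: 16.52
position: [0.3787, -0.2596, 0.1909]
tool_rot: [3.141, 0.0, 1.572]
contact_force: [-0.0, 0.5, -0.7]
width: 0.085
finger_force: 0.0
```

>>> {"method": "carry_out", "body": {"claw": [0,0], "travel": [[0,0,0],[0,0,0]], "delta_rot": [[0,0,0],[0,0,0]]}}

```text
t: 16.68
position: [0.3795, -0.2571, 0.191]
tool_rot: [3.141, -0.0, 1.575]
contact_force: [-0.4, -0.0, -0.7]
width: 0.0853
finger_force: 0.0
```

>>> {"method": "carry_out", "body": {"claw": [0,0,0,0,0,0,0,0,0], "travel": [[-8,-4,10],[-5,-2,20],[0,0,30],[0,0,35],[0,0,32],[0,0,22],[0,0,11],[0,0,5],[0,0,0]], "delta_rot": [[0,0,0],[0,0,0],[0,0,0],[0,0,0],[0,0,0],[0,0,0],[0,0,0],[0,0,0],[0,0,0]]}}

```text
t: 17.43
position: [0.3727, -0.2703, 0.0248]
tool_rot: [-3.14, -0.001, 1.575]
contact_force: [-1.1, 0.6, -0.6]
width: 0.0859
finger_force: 0.0
```

>>> {"method": "carry_out", "body": {"claw": [1,1,1,1,1,1,1,1], "travel": [[0,0,0],[0,0,0],[0,0,0],[0,0,0],[0,0,0],[0,0,0],[0,0,0],[0,0,0]], "delta_rot": [[0,0,0],[0,0,0],[0,0,0],[0,0,0],[0,0,0],[0,0,0],[0,0,0],[0,0,0]], "force": 80}}

```text
t: 18.1
position: [0.3739, -0.2718, 0.0275]
tool_rot: [3.14, 0.002, 1.574]
contact_force: [-5.9, 2.4, 18.7]
width: 0.0525
finger_force: 79.9
```

>>> {"method": "carry_out", "body": {"claw": [1,1,1,1,1], "travel": [[0,0,-3],[0,0,-6],[0,0,-9],[0,0,-4],[0,0,0]], "delta_rot": [[0,0,0],[0,0,0],[0,0,0],[0,0,0],[0,0,0]]}}

```text
t: 18.52
position: [0.3741, -0.2716, 0.0493]
tool_rot: [3.14, 0.001, 1.574]
contact_force: [0.8, 0.2, -2.2]
width: 0.0519
finger_force: 83.9
```

Held this time. I'll check how the lid sits relative to the TCP.

```bash
cat >> h.py <<'E'
def lidheld(im,c,p,zl,R):
    """lid circle in wrist image from its lower dark->light edge and the widest row, mm"""
    from scipy.optimize import least_squares
    u0,v0=proj(c,[p[0],p[1],zl])[0]; s=abs(proj(c,[p[0]+.001*R,p[1],zl])[0][0]-u0); g=im.max(2).astype(int); W=[]
    for u in np.arange(u0-.75*s,u0+.75*s,3):
        col=g[int(v0):int(v0+1.4*s),int(u)]; d=np.nonzero(col>60)[0]
        if len(d): W.append(onplane(c,(int(u),int(v0)+d[0]-.5),zl)[:2]*1000)
    W=np.array(W)
    r=least_squares(lambda q:np.hypot(W[:,0]-q[0],W[:,1]-q[1])-R,[p[0]*1000,p[1]*1000],loss='soft_l1')
    return r.x.round(1),'rel tcp',(r.x-p[:2]*1000).round(1),len(W),np.abs(r.fun).mean().round(2)
E
python3 - <<'E'
from h import *
s=monitor.sense(); c=calibration('wrist'); a=camera('wrist')[:,:,::-1].copy(); p=s['position']; cv2.imwrite('pics/w6.png',a)
print(p,s['width'],lidheld(a,c,p,p[2]-.0275+.062,28))
E
```

```text
[ 0.37413141 -0.27163573  0.04926931] 0.05193589247179241 (array([ 372.4, -270.7]), 'rel tcp', array([-1.7,  0.9]), 40, np.float64(0.18))
```

View pics/w6.png

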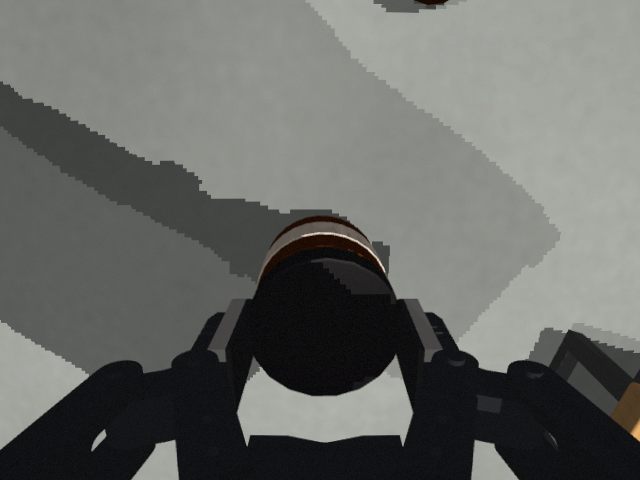

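>>> {"method": "carry_out", "body": {"claw": [1,1,1,1,1,1,1,1,1,1], "travel": [[0,0,-8],[0,0,-16],[0,0,-24],[0,0,-28],[0,0,-20],[0,0,-12],[8,3,-6],[22,8,0],[30,10,0],[36,11,0]], "delta_rot": [[0,0,0],[0,0,0],[0,0,0],[0,0,0],[0,0,0],[0,0,0],[0,0,0],[0,0,0],[0,0,0],[0,0,0]], "force": 100}}

```text
t: 19.4
position: [0.4048, -0.1742, 0.1616]
tool_rot: [-3.141, 0.0, 1.572]
contact_force: [0.1, -0.5, -3.0]
width: 0.0514
finger_force: 105.1
```

>>> {"method": "carry_out", "body": {"claw": [1,1,1,1,1,1,1,1,1,1], "travel": [[36,11,0],[36,11,0],[36,11,0],[36,11,0],[36,11,0],[36,11,0],[36,11,0],[36,11,0],[36,11,0],[36,11,0]], "delta_rot": [[0,0,0],[0,0,0],[0,0,0],[0,0,0],[0,0,0],[0,0,0],[0,0,0],[0,0,0],[0,0,0],[0,0,0]]}}

```text
t: 20.23
position: [0.5132, 0.1878, 0.1614]
tool_rot: [-3.141, 0.0, 1.575]
contact_force: [1.4, -0.9, -3.1]
width: 0.0508
finger_force: 105.1
```

>>> {"method": "carry_out", "body": {"claw": [1,1,1,1,1,1,1,1,1,1], "travel": [[36,11,0],[36,11,0],[36,11,0],[36,11,0],[20,7,0],[12,4,0],[0,0,0],[0,0,0],[0,0,0],[0,0,0]], "delta_rot": [[0,0,0],[0,0,0],[0,0,0],[0,0,0],[0,0,0],[0,0,0],[0,0,0],[0,0,0],[0,0,0],[0,0,0]]}}

```text
t: 21.07
position: [0.5679, 0.3608, 0.1619]
tool_rot: [-3.142, 0.0, 1.573]
contact_force: [0.4, -1.0, -2.6]
width: 0.0507
finger_force: 105.3
```

Run:
```python
from h import *
s=monitor.sense(); c=calibration('wrist'); a=camera('wrist')[:,:,::-1].copy(); p=s['position']; cv2.imwrite('pics/w7.png',a)
print(p,s['tool_rot'],s['width'],lidheld(a,c,p,p[2]-.0275+.062,28))
hsv=cv2.cvtColor(a,cv2.COLOR_BGR2HSV); m=((hsv[:,:,1]>90)&(a.max(2)>110)).astype(np.uint8)
cs=max(cv2.findContours(m,0,cv2.CHAIN_APPROX_NONE)[0],key=cv2.contourArea)
pts=np.array([onplane(c,q,.045)[:2]*1000 for q in cs[:,0]],np.float32); r=cv2.minAreaRect(pts); print('stand rect',r)
```

```text
[0.56790708 0.3607892  0.16194975] [-3.14151860e+00  4.58189118e-04  1.57349287e+00] 0.05073801799420471 (array([566.5, 361.8]), 'rel tcp', array([-1.4,  1. ]), 40, np.float64(0.15))
stand rect ((569.8157348632812, 368.041748046875), (76.37460327148438, 91.23418426513672), 83.81820678710938)
```

>>> {"method": "carry_out", "body": {"claw": [1,1,1,1,1,1,1,1,1], "travel": [[-1,2.5,10],[0,0,20],[0,0,22],[0,0,16],[0,0,10],[0,0,6],[0,0,3],[0,0,1],[0,0,0]], "delta_rot": [[0,0,0],[0,0,0],[0,0,0],[0,0,0],[0,0,0],[0,0,0],[0,0,0],[0,0,0],[0,0,0]]}}

```text
t: 21.87
position: [0.5711, 0.3607, 0.0744]
tool_rot: [3.141, -0.0, 1.574]
contact_force: [-1.4, 0.3, -2.3]
width: 0.0513
finger_force: 105.3
```

>>> {"method": "carry_out", "body": {"claw": [1,1,1], "travel": [[0,0,1],[0,0,0.5],[0,0,0]], "delta_rot": [[0,0,0],[0,0,0],[0,0,0]]}}

```text
t: 22.12
position: [0.5711, 0.3609, 0.0731]
tool_rot: [3.14, -0.001, 1.574]
contact_force: [0.3, 0.8, 1.6]
width: 0.0511
finger_force: 106.2
```

>>> {"method": "carry_out", "body": {"claw": [1,1,0.4,0.2,0,0,0,0,0,0], "travel": [[0,0,0.6],[0,0,0],[0,0,0],[0,0,0],[0,0,0],[0,0,0],[0,0,0],[0,0,-20],[0,0,-35],[0,0,-35]], "delta_rot": [[0,0,0],[0,0,0],[0,0,0],[0,0,0],[0,0,0],[0,0,0],[0,0,0],[0,0,0],[0,0,0],[0,0,0]]}}

```text
t: 22.95
position: [0.5699, 0.36, 0.1619]
tool_rot: [-3.14, 0.002, 1.574]
contact_force: [1.4, 1.1, 1.9]
width: 0.0856
finger_force: 0.0
```

>>> {"method": "carry_out", "body": {"claw": [0,0,0,0,0,0,0,0,0,0], "travel": [[-12,3,-25],[-25,6,0],[-34,8,0],[-36,9,0],[-36,8,0],[-26,6,0],[-14,3,0],[-6,1,0],[0,0,0],[0,0,0]], "delta_rot": [[0,0,0],[0,0,0],[0,0,0],[0,0,0],[0,0,0],[0,0,0],[0,0,0],[0,0,0],[0,0,0],[0,0,0]]}}

```text
t: 23.78
position: [0.6152, 0.1727, 0.1867]
tool_rot: [3.142, -0.0, 1.575]
contact_force: [-0.2, 0.3, -0.2]
width: 0.0854
finger_force: 0.0
```

Run:
```python
from h import *
s=monitor.sense(); c=calibration('wrist'); a=camera('wrist')[:,:,::-1].copy(); p=s['position']; ct=calibration('top'); b=camera('top')[:,:,::-1].copy()
cv2.imwrite('pics/top8.png',b); print(p,s['tool_rot'],s['width'],s['contact_force'])
pm=proj(c,[.6155,.1715,.046])[0].astype(int); print(pm,'small',ell(a,c,tuple(pm),.046,'d',50)); print('top low',ell(b,ct,(150,214),.045,'o',32),'lid',ell(b,ct,(146,210),.107,'d',22))
cv2.imwrite('pics/m8.png',np.hstack([cv2.resize(a,(400,300)),cv2.resize(b[182:246,118:182],(300,300),interpolation=0)]))
```

```text
[0.61519648 0.17272502 0.1867378 ] [ 3.14151414e+00 -1.77449783e-04  1.57460156e+00] 0.08538108638980829 [-0.15766126  0.25533515 -0.21260085]
[326 216] small (array([606.8, 164. ]), array([63.9, 58.8]), 88.4, 'circ', array([602.4, 161.6]), 77.4)Traceback (most recent call last):
  File "<stdin>", line 4, in <module>
  File "h.py", line 19, in ell
    cs=max(cv2.findContours(m,0,cv2.CHAIN_APPROX_NONE)[0],key=cv2.contourArea)
ValueError: max() iterable argument is empty
```

Run:
```python
from h import *
c=calibration('wrist'); a=camera('wrist')[:,:,::-1].copy(); b=cv2.imread('pics/top8.png')
cv2.imwrite('pics/m8.png',np.hstack([cv2.resize(a,(400,300)),cv2.resize(b[172:236,108:172],(300,300),interpolation=0)]))
```

```text
(no output)
```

View pics/m8.png

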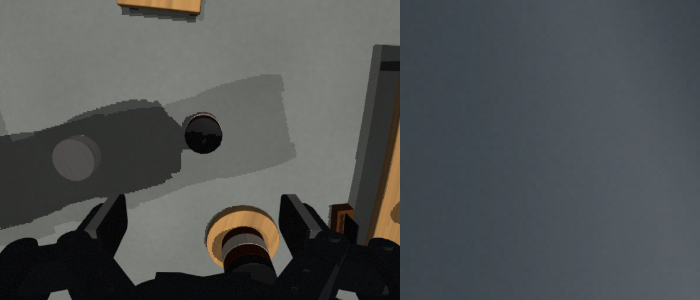

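The arm hides the low stand from the top camera. In the wrist view the small lid is at about (326,217), full size, which agrees with the earlier top estimate. I'll descend on it.

>>> {"method": "carry_out", "body": {"claw": [0,0,0,0,0,0,0,0], "travel": [[-2.4,1.6,15],[0,0,33],[0,0,38],[0,0,36],[0,0,25],[0,0,13],[0,0,6],[0,0,0]], "delta_rot": [[0,0,0],[0,0,0],[0,0,0],[0,0,0],[0,0,0],[0,0,0],[0,0,0],[0,0,0]]}}

```text
t: 24.6
position: [0.6161, 0.1699, 0.0196]
tool_rot: [-3.14, 0.001, 1.575]
contact_force: [-0.3, 0.4, 1.3]
width: 0.0855
finger_force: 0.0
```

>>> {"method": "carry_out", "body": {"claw": [1,1,1,1,1,1,1,1,1], "travel": [[0,0,0],[0,0,0],[0,0,0],[0,0,0],[0,0,0],[0,0,0],[0,0,0],[0,0,0],[0,0,0]], "delta_rot": [[0,0,0],[0,0,0],[0,0,0],[0,0,0],[0,0,0],[0,0,0],[0,0,0],[0,0,0],[0,0,0]], "force": 80}}

```text
t: 25.35
position: [0.615, 0.1699, 0.0259]
tool_rot: [-3.141, -0.002, 1.575]
contact_force: [-43.7, -4.9, 83.4]
width: 0.0004
finger_force: 36.8
```

>>> {"method": "carry_out", "body": {"claw": [1,1,1,1,1], "travel": [[0,0,-3],[0,0,-6],[0,0,-9],[0,0,-4],[0,0,0]], "delta_rot": [[0,0,0],[0,0,0],[0,0,0],[0,0,0],[0,0,0]]}}

```text
t: 25.77
position: [0.6178, 0.1695, 0.044]
tool_rot: [3.14, -0.0, 1.574]
contact_force: [0.1, -0.1, 0.2]
width: 0.0001
finger_force: 0.0
```

The fingers shut with a large force and no jar. I'll look right away.

Run:
```python
from h import *
s=monitor.sense(); print(s['position'],s['width'],s['contact_force'])
a=camera('wrist')[:,:,::-1].copy(); b=camera('scene')[:,:,::-1].copy(); cv2.imwrite('pics/w9.png',a)
cv2.imwrite('pics/m9.png',np.hstack([cv2.resize(a,(400,300)),cv2.resize(b[180:480,230:560],(400,364))[:300]]))
```

```text
[0.61778258 0.16945496 0.0439944 ] 0.00013902662232987472 [ 0.11996627 -0.09990094  0.24708536]
```

View pics/m9.png

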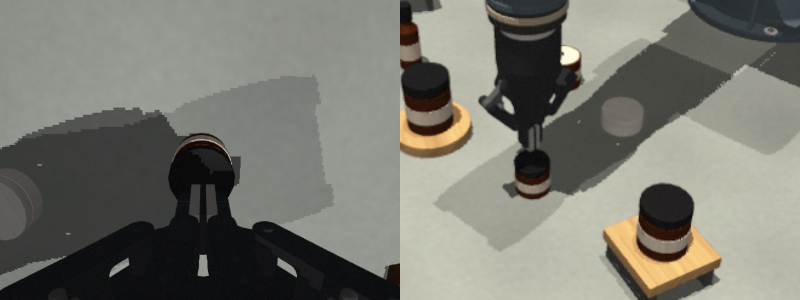

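Run:
```python
from h import *
c=calibration('wrist'); a=cv2.imread('pics/w9.png')
cs=calibration('scene'); p=monitor.sense()['position']
print(np.round([onplane(c,q,.046)*1000 for q in((268,266),(375,266),(322,266),(322,213))],1), proj(c,[p]), proj(c,[[p[0],p[1],p[2]-.011]]))
# scene crop: lid top centre (533,160), bottom of jar (533,197)
for (u,v),z in (((533,160),.046),): print('scene lid',onplane(cs,(230+(u-400)*.825,180+v*.825),z).round(4))
cv2.imwrite('pics/m10.png',cv2.resize(a[180:420,200:460],(650,600)))
```

```text
[[592.6 181.8  46. ]
 [636.8 182.   46. ]
 [614.9 181.9  46. ]
 [614.9 204.3  46. ]] [[327.04524229 290.92027807]] [[326.90846376 281.14924974]]
scene lid [0.6178 0.1757 0.046 ]
```

View pics/m10.png

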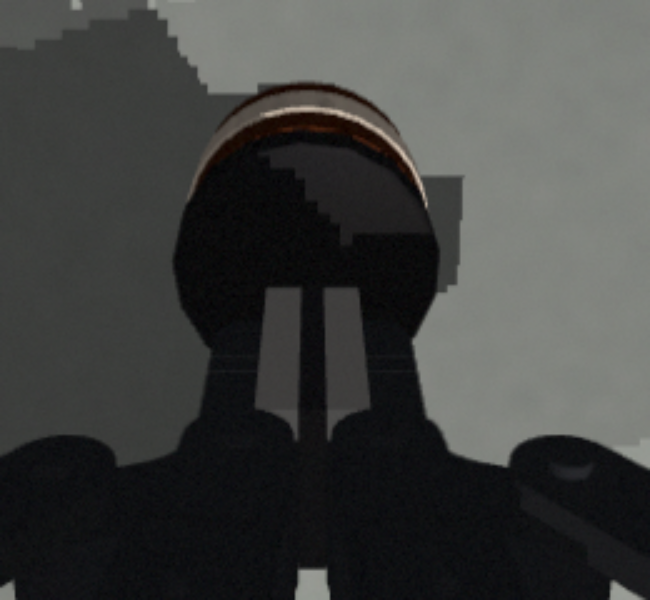

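The jar still stands upright. The fingertips rode up onto its lid, so they must be higher than I assumed. I'll check the stated tip offset.

Run:
```python
from h import *
from station import robot
print([ (k,getattr(robot,k)) for k in dir(robot) if not k.startswith('_')])
```

```text
[('Unreachable', <class 'station.Unreachable'>), ('tips_ahead', 0.011)]
```

My readings contradict the quoted offset: lid contact came with TCP z at 0.026, and the tips in the image project well behind the TCP. So the tips actually sit about 20 mm *behind* the TCP when shut, and about 33 mm when open. That means I gripped the earlier jars only by their lids. I'll back off, open, re-measure the small jar, then approach deeper in careful steps.

>>> {"method": "carry_out", "body": {"claw": [1,1,0,0,0,0,0,0], "travel": [[0,0,-30],[0,0,-40],[0,0,-16],[0,0,0],[0,0,0],[0,0,0],[0,0,0],[0,0,0]], "delta_rot": [[0,0,0],[0,0,0],[0,0,0],[0,0,0],[0,0,0],[0,0,0],[0,0,0],[0,0,0]]}}

```text
t: 26.53
position: [0.6163, 0.1691, 0.1275]
tool_rot: [-3.14, 0.001, 1.574]
contact_force: [0.1, 0.1, 0.1]
width: 0.0725
finger_force: 0.0
```

Run:
```python
from h import *
s=monitor.sense(); c=calibration('wrist'); a=camera('wrist')[:,:,::-1].copy(); p=s['position']; cv2.imwrite('pics/w11.png',a)
print(p,s['tool_rot'],s['width'])
q=p.copy(); q[1]=.173; print(lidheld(a,c,q,.046,23), proj(c,[.617,.173,.046]))
g=a.max(2).astype(int); u,v=proj(c,[.617,.173,.046])[0].astype(int)
for dv in(-20,-10,0,10,20): print(v+dv,[int(x) for x in np.nonzero(g[v+dv,u-70:u+70]<38)[0][[0,-1]]+u-70])
```

```text
[0.61632023 0.16913147 0.1275156 ] [-3.13978884e+00  6.94558435e-04  1.57411798e+00] 0.07247957498481974
(array([615.5, 172.4]), 'rel tcp', array([-0.8, -0.6]), 19, np.float64(0.33)) [[327.73312999 231.24926036]]
211 [295, 355]
221 [291, 360]
231 [289, 362]
241 [290, 361]
251 [295, 356]
```

>>> {"method": "carry_out", "body": {"claw": [0,0,0,0,0,0,0,0], "travel": [[2.3,1,12],[0,0,25],[0,0,30],[0,0,25],[0,0,15],[0,0,7],[0,0,3],[0,0,0]], "delta_rot": [[0,0,0],[0,0,0],[0,0,0],[0,0,0],[0,0,0],[0,0,0],[0,0,0],[0,0,0]]}}

```text
t: 27.25
position: [0.6179, 0.1716, 0.0117]
tool_rot: [-3.141, 0.0, 1.574]
contact_force: [-0.3, -0.5, -0.3]
width: 0.0853
finger_force: 0.0
```

>>> {"method": "carry_out", "body": {"claw": [0,0,0,0], "travel": [[0,0,4],[0,0,3],[0,0,2],[0,0,0]], "delta_rot": [[0,0,0],[0,0,0],[0,0,0],[0,0,0]]}}

```text
t: 27.58
position: [0.618, 0.1716, 0.0027]
tool_rot: [3.141, 0.0, 1.574]
contact_force: [-0.3, -0.3, -0.6]
width: 0.0851
finger_force: 0.0
```

>>> {"method": "carry_out", "body": {"claw": [0,0,0,0,0], "travel": [[0,0,3],[0,0,2],[0,0,2],[0,0,1],[0,0,0]], "delta_rot": [[0,0,0],[0,0,0],[0,0,0],[0,0,0],[0,0,0]]}}

```text
t: 28.0
position: [0.6178, 0.1716, -0.0055]
tool_rot: [-3.141, 0.0, 1.574]
contact_force: [0.4, -0.8, 0.4]
width: 0.0852
finger_force: 0.0
```

Run:
```python
from h import *
s=monitor.sense(); print(s['position'],s['contact_force'])
b=camera('scene')[:,:,::-1].copy(); cv2.imwrite('pics/s12.png',cv2.resize(b[230:380,260:420],(640,600)))
```

```text
[ 0.61780359  0.17155203 -0.00551011] [ 0.41810921 -0.76093621  0.35989827]
```

View pics/s12.png

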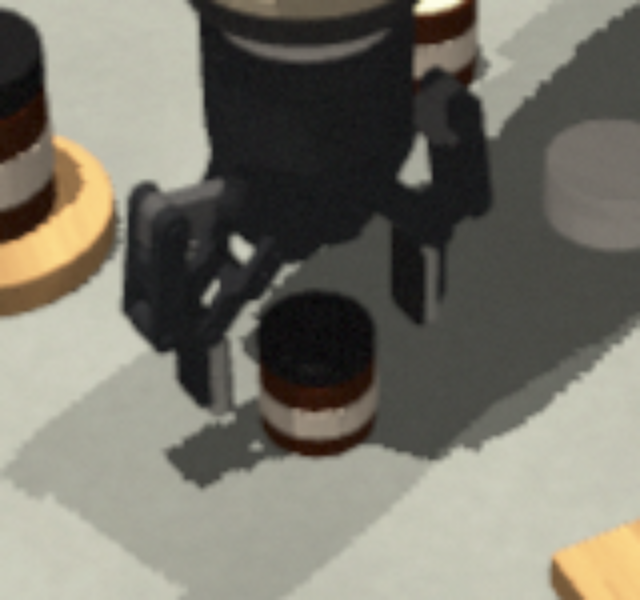

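The fingertips at about (210,410) in the crop are clearly still well above the table, which confirms the offset. I'll compute the actual tip height.

Run:
```python
from h import *
c=calibration('scene')
for x in(.575,.663):
  for y in (.161,.1716,.182):
    print(x,y,[( (proj(c,[x,y,z])[0]-[260,230])*4).round().astype(int).tolist() for z in(0,.01,.02,.03,.04)])
print('lid',((proj(c,[.617,.1716,.046])[0]-[260,230])*4).round(),'base',((proj(c,[.617,.1716,0])[0]-[260,230])*4).round())
```

```text
0.575 0.161 [[391, 354], [391, 335], [391, 316], [391, 297], [391, 278]]
0.575 0.1716 [[405, 369], [406, 350], [406, 331], [406, 312], [406, 293]]
0.575 0.182 [[420, 384], [420, 365], [421, 346], [421, 327], [421, 308]]
0.663 0.161 [[202, 440], [201, 421], [199, 402], [198, 382], [197, 363]]
0.663 0.1716 [[216, 456], [215, 437], [213, 418], [212, 399], [211, 379]]
0.663 0.182 [[230, 473], [229, 454], [227, 434], [226, 415], [225, 395]]
lid [315. 321.] base [317. 410.]
```

The open tips are at z≈0.031 with TCP at −0.0055, so the offset is about +37 mm. I'll go 15 mm deeper and grip.

>>> {"method": "carry_out", "body": {"claw": [0,0,0,0,0,0,1,1,1,1], "travel": [[0,0,4],[0,0,4],[0,0,4],[0,0,3],[0,0,0],[0,0,0],[0,0,0],[0,0,0],[0,0,0],[0,0,0]], "delta_rot": [[0,0,0],[0,0,0],[0,0,0],[0,0,0],[0,0,0],[0,0,0],[0,0,0],[0,0,0],[0,0,0],[0,0,0]], "force": 50}}

```text
t: 28.88
position: [0.6182, 0.1717, -0.0198]
tool_rot: [3.141, -0.0, 1.574]
contact_force: [-0.3, -0.1, -1.2]
width: 0.0448
finger_force: 51.1
```

>>> {"method": "carry_out", "body": {"claw": [1,1,1,1,1], "travel": [[0,0,0],[0,0,0],[0,0,0],[0,0,0],[0,0,0]], "delta_rot": [[0,0,0],[0,0,0],[0,0,0],[0,0,0],[0,0,0]]}}

```text
t: 29.3
position: [0.6182, 0.1717, -0.0198]
tool_rot: [3.141, -0.0, 1.574]
contact_force: [-1.2, -0.5, 5.6]
width: 0.0452
finger_force: 51.0
```

>>> {"method": "carry_out", "body": {"claw": [1,1,1,1,1], "travel": [[0,0,-4],[0,0,-8],[0,0,-10],[0,0,-4],[0,0,0]], "delta_rot": [[0,0,0],[0,0,0],[0,0,0],[0,0,0],[0,0,0]]}}

```text
t: 29.72
position: [0.619, 0.1719, 0.0076]
tool_rot: [3.139, -0.0, 1.574]
contact_force: [1.5, -0.1, -1.2]
width: 0.0453
finger_force: 51.2
```

>>> {"method": "carry_out", "body": {"claw": [1,1,1,1,1,1,1,1,1,1], "travel": [[0,0,-12],[0,0,-22],[0,0,-30],[0,0,-28],[0,0,-16],[-8,-1,-7],[-20,-3,0],[-36,-5,0],[-36,-5,0],[-36,-5,0]], "delta_rot": [[0,0,0],[0,0,0],[0,0,0],[0,0,0],[0,0,0],[0,0,0],[0,0,0],[0,0,0],[0,0,0],[0,0,0]]}}

```text
t: 30.55
position: [0.5983, 0.0338, 0.1197]
tool_rot: [-3.141, 0.0, 1.575]
contact_force: [0.9, -0.4, -2.0]
width: 0.0449
finger_force: 51.3
```

>>> {"method": "carry_out", "body": {"claw": [1,1,1,1,1,1,1,1,1,1], "travel": [[-36,-5,0],[-36,-5,0],[-36,-5,0],[-36,-5,0],[-36,-5,0],[-36,-5,0],[-36,-5,0],[-36,-5,0],[-36,-5,0],[-36,-5,0]], "delta_rot": [[0,0,0],[0,0,0],[0,0,0],[0,0,0],[0,0,0],[0,0,0],[0,0,0],[0,0,0],[0,0,0],[0,0,0]]}}

```text
t: 31.38
position: [0.5492, -0.3266, 0.1199]
tool_rot: [-3.141, -0.0, 1.574]
contact_force: [0.6, -0.2, -0.6]
width: 0.045
finger_force: 51.3
```

>>> {"method": "carry_out", "body": {"claw": [1,1,1,1,1,1], "travel": [[-20,-3,0],[-12,-2,0],[-7,0,0],[0,0,0],[0,0,0],[0,0,0]], "delta_rot": [[0,0,0],[0,0,0],[0,0,0],[0,0,0],[0,0,0],[0,0,0]]}}

```text
t: 31.88
position: [0.5461, -0.3623, 0.1208]
tool_rot: [3.142, -0.0, 1.575]
contact_force: [0.6, -0.6, -1.4]
width: 0.0453
finger_force: 51.3
```

Run:
```python
from h import *
s=monitor.sense(); c=calibration('wrist'); a=camera('wrist')[:,:,::-1].copy(); p=s['position']; cv2.imwrite('pics/w13.png',a)
print(p,s['tool_rot'],s['width'],s['contact_force'],lidheld(a,c,p,p[2]+.0198+.046,23))
hsv=cv2.cvtColor(a,cv2.COLOR_BGR2HSV); m=((hsv[:,:,1]>90)&(a.max(2)>110)).astype(np.uint8)
u,v=proj(c,[.545,-.363,.075])[0].astype(int); w=np.zeros_like(m); w[max(0,v-130):v+130,u-130:u+130]=1
cs=max(cv2.findContours(m*w,0,cv2.CHAIN_APPROX_NONE)[0],key=cv2.contourArea)
pts=np.array([onplane(c,q,.075)[:2]*1000 for q in cs[:,0]],np.float32); r=cv2.minAreaRect(pts); print('stand rect',r,cv2.boxPoints(r).round(1).tolist())
```

```text
[ 0.54610918 -0.36232636  0.12080543] [ 3.14152579e+00 -1.79568883e-04  1.57547224e+00] 0.045285271519314454 [ 0.5699004  -0.60803106 -1.4451627 ] (array([ 545. , -360.2]), 'rel tcp', array([-1.1,  2.1]), 13, np.float64(0.07))
stand rect ((549.2211303710938, -341.5442810058594), (33.55704116821289, 79.11813354492188), 72.61719512939453) [[506.5, -345.70001220703125], [582.0, -369.3999938964844], [592.0, -337.3999938964844], [516.5, -313.70001220703125]]
```

>>> {"method": "carry_out", "body": {"claw": [1,1,1,1,1,1,1,1], "travel": [[-2,-1.8,8],[0,0,15],[0,0,17],[0,0,11],[0,0,7],[0,0,4],[0,0,2],[0,0,0]], "delta_rot": [[0,0,0],[0,0,0],[0,0,0],[0,0,0],[0,0,0],[0,0,0],[0,0,0],[0,0,0]]}}

```text
t: 32.6
position: [0.5441, -0.3656, 0.0569]
tool_rot: [3.141, 0.0, 1.574]
contact_force: [-0.3, -0.7, -1.7]
width: 0.045
finger_force: 51.3
```

>>> {"method": "carry_out", "body": {"claw": [1,1,1], "travel": [[0,0,1],[0,0,0.6],[0,0,0]], "delta_rot": [[0,0,0],[0,0,0],[0,0,0]]}}

```text
t: 32.85
position: [0.5442, -0.3658, 0.0556]
tool_rot: [3.141, 0.0, 1.574]
contact_force: [-0.2, 0.2, -1.5]
width: 0.0452
finger_force: 51.3
```

>>> {"method": "carry_out", "body": {"claw": [1,1,1,1], "travel": [[1,0,0],[0,0,0.6],[0,0,0.6],[0,0,0]], "delta_rot": [[0,0,0],[0,0,0],[0,0,0],[0,0,0]]}}

```text
t: 33.18
position: [0.5442, -0.3646, 0.0552]
tool_rot: [3.141, 0.001, 1.574]
contact_force: [-4.2, 3.3, 12.0]
width: 0.0449
finger_force: 52.4
```

>>> {"method": "carry_out", "body": {"claw": [0.4,0.2,0,0,0,0,0,0,0,0], "travel": [[0,0,0],[0,0,0],[0,0,0],[0,0,0],[0,0,0],[0,0,-15],[0,0,-30],[0,0,-35],[0,0,-25],[8,-2,-10]], "delta_rot": [[0,0,0],[0,0,0],[0,0,0],[0,0,0],[0,0,0],[0,0,0],[0,0,0],[0,0,0],[0,0,0],[0,0,0]]}}

```text
t: 34.02
position: [0.543, -0.3581, 0.1729]
tool_rot: [3.138, 0.003, 1.573]
contact_force: [1.1, 0.3, 0.2]
width: 0.0853
finger_force: 0.0
```

>>> {"method": "carry_out", "body": {"claw": [0,0,0,0,0,0,0,0,0,0], "travel": [[22,-5,0],[36,-7,0],[36,-7,0],[36,-7,0],[36,-7,0],[36,-7,0],[36,-7,0],[36,-7,0],[36,-7,0],[36,-7,0]], "delta_rot": [[0,0,0],[0,0,0],[0,0,0],[0,0,0],[0,0,0],[0,0,0],[0,0,0],[0,0,0],[0,0,0],[0,0,0]]}}

```text
t: 34.85
position: [0.4717, -0.0092, 0.1686]
tool_rot: [-3.142, 0.0, 1.574]
contact_force: [-0.3, 0.2, -0.1]
width: 0.0856
finger_force: 0.0
```

>>> {"method": "carry_out", "body": {"claw": [0,0,0,0,0,0,0,0,0], "travel": [[36,-8,0],[36,-8,0],[30,-8,0],[20,-5,0],[14,-3,0],[7,-1,0],[0,0,0],[0,0,0],[0,0,0]], "delta_rot": [[0,0,0],[0,0,0],[0,0,0],[0,0,0],[0,0,0],[0,0,0],[0,0,0],[0,0,0],[0,0,0]]}}

```text
t: 35.6
position: [0.4394, 0.1312, 0.1688]
tool_rot: [3.142, 0.0, 1.573]
contact_force: [0.3, 0.0, -0.4]
width: 0.0858
finger_force: 0.0
```

Run:
```python
from h import *
s=monitor.sense(); c=calibration('wrist'); a=camera('wrist')[:,:,::-1].copy(); p=s['position']; ct=calibration('top'); b=camera('top')[:,:,::-1].copy(); sc=camera('scene')[:,:,::-1].copy()
cv2.imwrite('pics/w14.png',a);cv2.imwrite('pics/top14.png',b);cv2.imwrite('pics/s14.png',sc)
print(p,s['tool_rot'],s['width']); pm=proj(c,[.441,.132,.026])[0].astype(int); print(pm)
try: print('tin',ell(a,c,tuple(pm),.026,'w',60))
except Exception as e: print(e)
T=lambda u,v:cv2.resize(b[v-30:v+30,u-30:u+30],(240,240),interpolation=0)
top=np.hstack([T(316,168),T(148,212),T(486,233)]); bot=np.hstack([cv2.resize(a,(360,270)),cv2.resize(sc,(360,270))])
cv2.imwrite('pics/m14.png',np.vstack([top,bot]))
```

```text
[0.43940885 0.13123268 0.16881927] [3.14154847e+00 4.67921441e-04 1.57342605e+00] 0.08575788521093516
[328 213]
tin (array([439.4, 145.5]), array([55.6, 31. ]), 0.2, 'circ', array([439.5, 137.7]), 56.5)
```

View pics/m14.png

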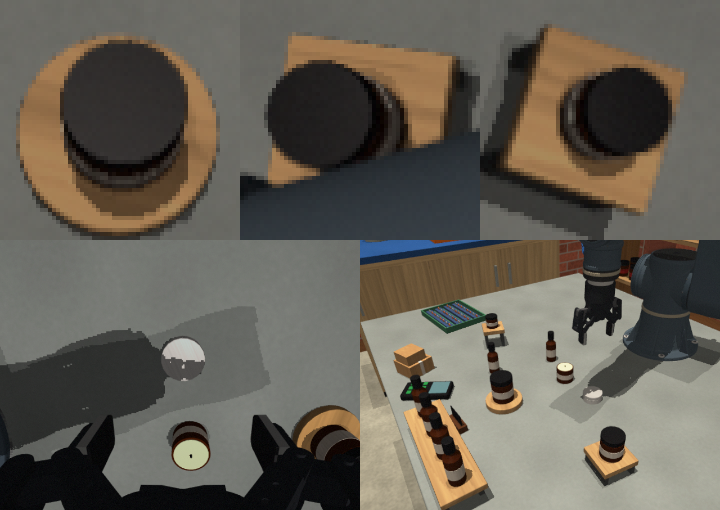

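All three jars are on their stands and upright. In the wrist view the tin is at about (326,211), full size, which gives (441,133) mm and agrees with the top view. I'll descend to it.

>>> {"method": "carry_out", "body": {"claw": [0,0,0,0,0,0,0,0,0,0], "travel": [[1.6,1.5,15],[0,0,33],[0,0,38],[0,0,38],[0,0,30],[0,0,18],[0,0,10],[0,0,6],[0,0,4],[0,0,0]], "delta_rot": [[0,0,0],[0,0,0],[0,0,0],[0,0,0],[0,0,0],[0,0,0],[0,0,0],[0,0,0],[0,0,0],[0,0,0]]}}

```text
t: 36.58
position: [0.4409, 0.1334, -0.0232]
tool_rot: [3.142, 0.0, 1.574]
contact_force: [-0.7, 0.2, 0.0]
width: 0.0856
finger_force: 0.0
```

>>> {"method": "carry_out", "body": {"claw": [0,0,1,1,1,1,1,1], "travel": [[0,0,2],[0,0,0],[0,0,0],[0,0,0],[0,0,0],[0,0,0],[0,0,0],[0,0,0]], "delta_rot": [[0,0,0],[0,0,0],[0,0,0],[0,0,0],[0,0,0],[0,0,0],[0,0,0],[0,0,0]], "force": 40}}

```text
t: 37.25
position: [0.4412, 0.1337, -0.0245]
tool_rot: [3.141, -0.0, 1.574]
contact_force: [-2.8, -0.1, 7.6]
width: 0.0589
finger_force: 41.2
```

>>> {"method": "carry_out", "body": {"claw": [1,1,1,1,1,1,1,1,1,1], "travel": [[0,0,-6],[0,0,-14],[0,0,-24],[0,0,-34],[0,0,-32],[0,0,-20],[-4,7,-10],[-9,16,0],[-14,24,0],[-16,28,0]], "delta_rot": [[0,0,0],[0,0,0],[0,0,0],[0,0,0],[0,0,0],[0,0,0],[0,0,0],[0,0,0],[0,0,0],[0,0,0]]}}

```text
t: 38.08
position: [0.5163, 0.0908, 0.116]
tool_rot: [3.14, -0.0, 1.576]
contact_force: [0.1, 0.3, -1.0]
width: 0.0589
finger_force: 43.2
```

>>> {"method": "carry_out", "body": {"claw": [1,1,1,1,1,1,1,1,1,1], "travel": [[-17,29,0],[-17,29,0],[-17,29,0],[-17,29,0],[-14,24,0],[-8,14,0],[-4,7,0],[0,0,0],[0,0,0],[0,0,0]], "delta_rot": [[0,0,0],[0,0,0],[0,0,0],[0,0,0],[0,0,0],[0,0,0],[0,0,0],[0,0,0],[0,0,0],[0,0,0]]}}

```text
t: 38.92
position: [0.6767, -0.0022, 0.1153]
tool_rot: [-3.142, 0.0, 1.574]
contact_force: [0.0, 0.1, -0.8]
width: 0.0587
finger_force: 43.3
```

Run:
```python
from h import *
s=monitor.sense(); c=calibration('wrist'); a=camera('wrist')[:,:,::-1].copy(); p=s['position']; cv2.imwrite('pics/w15.png',a)
print(p,s['tool_rot'],s['width'],s['contact_force'])
ct=calibration('top'); print('top: lid',onplane(ct,(316.6,163.4),.098).round(4),'stand',onplane(ct,(315.3,171.6),.018).round(4))
print('pred tin top',proj(c,[p[0],p[1],p[2]+.0245+.026]),'pred lid',proj(c,[[.677,-.003,.098],[.677,.030,.098]]))
cv2.imwrite('pics/c15.png',cv2.resize(a[120:460,120:540],(741,600)))
```

```text
[ 0.67667075 -0.00215064  0.11526316] [-3.14155790e+00  5.33127296e-05  1.57447649e+00] 0.05865928280900377 [ 0.0019539   0.08298603 -0.82441172]
top: lid [ 0.6771 -0.0034  0.098 ] stand [ 0.6765 -0.0015  0.018 ]
pred tin top [[327.96512568 355.3500077 ]] pred lid [[327.59725159 277.76983289]
 [328.0741395  208.78605826]]
```

View pics/c15.png

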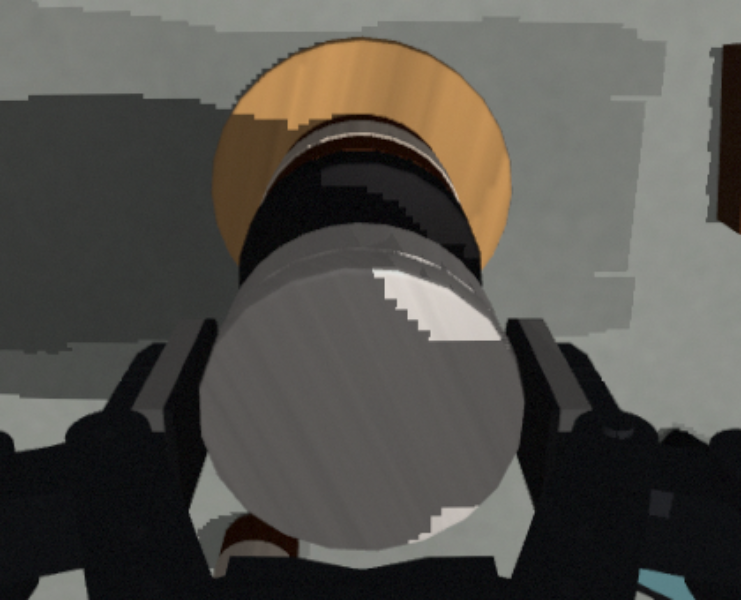

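The tin is held level and centred on the TCP. The top view puts the jar lid at (677.1, −3.4) mm. I'll shift slightly and lower it.

>>> {"method": "carry_out", "body": {"claw": [1,1,1,1,1,1,1,1,1], "travel": [[-1.4,0.4,5],[0,0,10],[0,0,10],[0,0,7],[0,0,4],[0,0,2],[0,0,2],[0,0,0],[0,0,0]], "delta_rot": [[0,0,0],[0,0,0],[0,0,0],[0,0,0],[0,0,0],[0,0,0],[0,0,0],[0,0,0],[0,0,0]]}}

```text
t: 39.72
position: [0.6778, -0.004, 0.0753]
tool_rot: [3.141, 0.0, 1.574]
contact_force: [-0.5, -0.1, -0.7]
width: 0.0585
finger_force: 43.3
```

>>> {"method": "carry_out", "body": {"claw": [1,1,1], "travel": [[0,0,0.8],[0,0,0.6],[0,0,0]], "delta_rot": [[0,0,0],[0,0,0],[0,0,0]]}}

```text
t: 39.97
position: [0.6778, -0.004, 0.0737]
tool_rot: [3.141, 0.0, 1.574]
contact_force: [0.1, -0.4, -0.6]
width: 0.0586
finger_force: 43.3
```

>>> {"method": "carry_out", "body": {"claw": [1,1,1], "travel": [[0,0,0.4],[0,0,0.4],[0,0,0]], "delta_rot": [[0,0,0],[0,0,0],[0,0,0]]}}

```text
t: 40.22
position: [0.6779, -0.004, 0.0736]
tool_rot: [3.14, 0.0, 1.574]
contact_force: [-3.0, -0.1, 7.6]
width: 0.0586
finger_force: 44.2
```

Contact. I'll release, rise and back away.

>>> {"method": "carry_out", "body": {"claw": [0.5,0.4,0.3,0.2,0.1,0,0,0,0,0], "travel": [[0,0,0],[0,0,0],[0,0,0],[0,0,0],[0,0,0],[0,0,0],[0,0,-8],[0,0,-20],[0,0,-30],[0,0,-30]], "delta_rot": [[0,0,0],[0,0,0],[0,0,0],[0,0,0],[0,0,0],[0,0,0],[0,0,0],[0,0,0],[0,0,0],[0,0,0]]}}

```text
t: 41.05
position: [0.6769, -0.004, 0.1619]
tool_rot: [-3.14, 0.0, 1.574]
contact_force: [0.9, -0.1, 1.1]
width: 0.0849
finger_force: 0.0
```

>>> {"method": "carry_out", "body": {"claw": [0,0,0,0,0,0,0,0,0,0], "travel": [[0,0,-20],[0,-20,0],[0,-35,0],[0,-40,0],[0,-40,0],[0,-40,0],[0,-40,0],[0,-30,0],[0,-15,0],[0,0,0]], "delta_rot": [[0,0,0],[0,0,0],[0,0,0],[0,0,0],[0,0,0],[0,0,0],[0,0,0],[0,0,0],[0,0,0],[0,0,0]]}}

```text
t: 41.88
position: [0.4151, -0.0048, 0.1819]
tool_rot: [3.141, 0.0, 1.574]
contact_force: [1.5, -0.2, -0.3]
width: 0.0851
finger_force: 0.0
```

Run:
```python
from h import *
s=monitor.sense(); ct=calibration('top'); b=camera('top')[:,:,::-1].copy(); sc=camera('scene')[:,:,::-1].copy()
cv2.imwrite('pics/top16.png',b); print(s['position'],s['width'],s['contact_force'])
try: print('tin',ell(b,ct,tuple(proj(ct,[.677,-.003,.124])[0].astype(int)),.124,'w',22))
except Exception as e: print(e)
T=lambda u,v:cv2.resize(b[v-30:v+30,u-30:u+30],(240,240),interpolation=0)
cv2.imwrite('pics/m16.png',np.vstack([np.hstack([T(316,168),T(148,212),T(486,233)]),cv2.resize(sc[100:450,100:620],(720,348),interpolation=cv2.INTER_AREA)[:350]]))
```

```text
[ 0.4150922  -0.00481585  0.18189439] 0.0850568374210359 [ 1.51079867 -0.23669312 -0.33113619]
tin (array([679.4,  -5.9]), array([55.3, 56.3]), 1.4, 'circ', array([679.8,  -5. ]), 58.7)
```

View pics/m16.png

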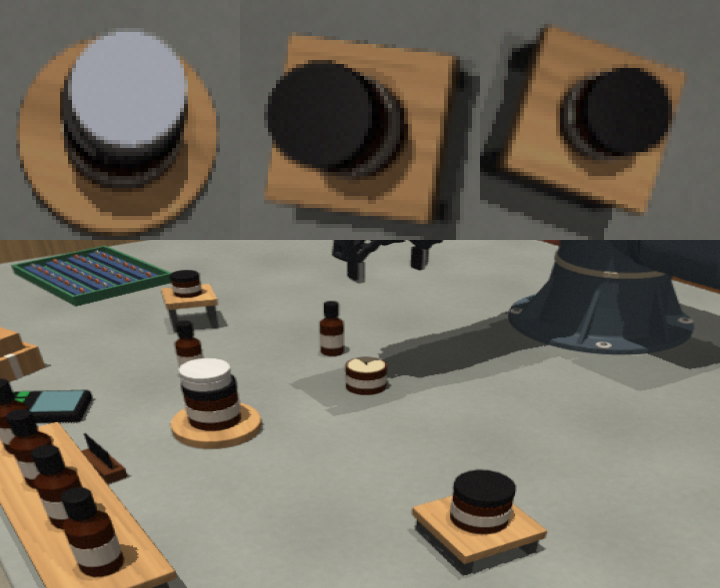

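All four are stacked and upright, and the bystanders haven't moved. One numeric check of the centring on the square stands:

Run:
```python
from h import *
ct=calibration('top'); b=cv2.imread('pics/top16.png')
print('med',onplane(ct,(137.5,210),.107).round(4),ell(b,ct,(150,214),.045,'o',34)[0]); print('small',onplane(ct,(492.75,230.5),.121).round(4)); a=cv2.imread('pics/top0.png'); print(ell(a,ct,(150,214),.045,'o',32)[0],ell(a,ct,(484,233),.075,'o',32)[0])
```

```text
med [0.5712 0.3604 0.107 ] [572.3 360.9]
small [ 0.5451 -0.3633  0.121 ]
[572.3 361. ] [ 545.2 -363.1]
```

Medium and small are within about 1 mm, the large jar within about 2 mm, and the tin within about 3 mm. Handing in.

```bash
python3 -c "
from station import workorder
print(workorder.close_job())"
```

```text
the job is handed in; nothing more can be done
None
```

The job is handed in: all four candles were set out in the order asked, upright and within about 3 mm of centre, at about 42 s; the medium jar slipped out of the grip once and the fingers pressed on the small jar's lid once at about 83 N (the 40 N limit covers the arm and gripper body), but both jars stayed upright.

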